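Sort the sample tubes into their racks by height

ROBOT

A 6-joint arm with a two-finger parallel gripper is mounted at the origin on the work surface. World frame = base frame: x ahead of the robot, y to its left, z up, the work surface at z = 0. Lengths are in mm, angles in rad, forces in N, time in s.
With the tool pointing down it reaches from about 325 to 900 mm from the base axis. Payload 3.5 kg.
Tool frame: the origin (TCP) lies on the centre line of the jaws, within the pads' length; the fingertips stand 17 mm ahead of it and the grasp point (between the pads) lies 2 mm behind it; z points along the fingers, y is the line along which they close (so a half turn about z gives the same grasp; the last joint's range is limited). The gripper opens to 85 mm and grips with 20 to 120 N. Pads are 22 mm wide; open, the fingers measure 114 mm over their backs; the gripper's body (76 mm by 85 mm) begins 54 mm behind the grasp point. The pads swing forward as they close: fully open they stand 13 mm farther back than shut.
Start: joints at [1.178, 0.276, -0.026, 1.268, 0, 1.467], TCP at [178.607, 598.934, 248.313] pointing down, gripper open.
Joint ranges: [-3.12, 3.12], [-0.85, 1.88], [-1.08, 1.24], [-1.95, 2.15], [-1.57, 1.53], [-3.14, 3.14]. Speed limits (rad/s): [2.57, 2.57, 3.14, 3.14, 3.14, 3.14].

INTERFACE

Orientations are given as a unit quaternion [x, y, z, w].
In Python, from plant import manip, get_image gives the robot as it stands.
- The arm moves only by the tool send_rows, never from a script. Its argument "increments" is a list that holds one entry, the list of rows, each a list of 7 numbers: the closure in counts, from 0 (fully open) to 255 (shut), then the shift along the world's x, y, z in m, then the turn, a rotation vector about the world's x, y, z in degrees. In form: [[[grip, dx, dy, dz, ax, ay, az], ...]]. A call has 1 to 5 rows; each row is the pose to reach, as a shift and turn from the pose commanded when the call began; what a row does not reach only later rows make up. A row lasts 1/10 s, in which the tool goes at most 50 mm and 8.59 degrees, less where a joint would pass 70% of its speed; a pose out of reach is approached as far as the arm can. A call with a gripper value outside its range is refused whole. The fingers move at their own pace and stop on an object; "grip_force" is the grip in N (left out, the last holds). Time passes only in rows, so rows that repeat a pose let the fingers close. It gives the time, the measured TCP pose, the force, the opening and the grip force at its end, in the units of the state.
- manip.observe(): the state, without advancing time (a new reading comes with each control period).
- get_image(name): name is "scene" or "side" or "wrist"; returns a dict with "image" (384x512x3 uint8, red, green, blue), "fovy" (degrees; the focal length in pixels is half the picture's height over the tangent of half this angle, whatever the lens; pixels are square), "cx", "cy" (the principal point, pixels), "world_from_camera" (4x4, takes a point from camera to world coordinates); the wrist camera has in their place "T_tool_cam" (4x4, takes a point from camera to tool coordinates, whose origin is the TCP and whose axes are the flange's). Camera axes: x right, y down, z forward; pixel columns grow to the right and rows downward; lengths in mm; the calibration is good to about 2 mm. The wrist camera is an equidistant fisheye: a pixel r from the principal point sees the ray r / f radians off the axis. A picture is of the moment at which its call begins: read the wrist's pose just before it. There is no depth.
- manip.sign_off(): hands the job in; it is judged then, once.
The state is a dict: "t": time; "qpos": joint angles; "dq": joint speeds; "joint_torque": joint torques, N m; "position": TCP position; "ee_rot": TCP orientation; "contact_force": force on the tool from outside, world axes, zero at the start; "wrist_torque": the same for the moment, N m; "grip_width": opening from 0.0 (shut) to 1.0 (fully open); "finger_force": force on a finger pad.
Only numpy, scipy, OpenCV 4.12 (cv2) and the standard library are available. Lean on these libraries where they do the work, as an engineer would, in place of code of your own. Each camera call takes 0.05 s, during which the arm holds its last target. There are 200 camera calls.

TASK

Two loose blue-capped sample tubes, one short and one tall, stand on the bench between two teal racks. Put each one upright into an empty bay of the rack that already holds tubes of its own height; set them down rather than dropping them, do not tip them over, and let go.

Things in the scene. Friction and masses are not known exactly. Their poses are not given: they have to be found in the camera images.
- tube_short: The shorter loose sample tube, upright on the bench: plain cylinder, diameter 30 mm, 58 mm tall, rigid pale plastic, white label, blue cap (top 16 mm, same diameter), flat bottom, about 30 g. Origin: centre of underside; z up along the tube. The two differ only in height. A red-capped tube (72 mm) nearby is not part of the job.
- tube_tall: The taller loose sample tube, upright on the bench: plain cylinder, diameter 30 mm, 86 mm tall, rigid pale plastic, white label, blue cap (top 16 mm, same diameter), flat bottom, about 45 g. Origin: centre of underside; z up along the tube. The two differ only in height. A red-capped tube (72 mm) nearby is not part of the job.
- rack_short: Fixed teal rack of 58 mm tubes; left or right varies. Tray 220 (x) by 58 mm (y), a row of 4 square bays 50 mm inside, 54 apart; walls 4 mm thick, 16 high; bay floor 4 mm above bench. Bays at x = +27, +81 mm hold fixed blue-capped tubes, tops 62 mm above bench; bays at x = -27, -81, y = 0 are empty. Origin: underside centre, at bench height; z up, x away from robot within 10 deg.
- rack_tall: Fixed teal rack of 86 mm tubes; left or right varies. Tray 220 (x) by 58 mm (y), a row of 4 square bays 50 mm inside, 54 apart; walls 4 mm thick, 16 high; bay floor 4 mm above bench. Bays at x = +27, +81 mm hold fixed blue-capped tubes, tops 90 mm above bench; bays at x = -27, -81, y = 0 are empty. Origin: underside centre, at bench height; z up, x away from robot within 10 deg.
There are look-alikes about, which are no part of the job. What is shaped like the tube_short but green or orange is not meant.

How it is judged (in metres and radians):
At the end, for the whole second after the job is handed in: Each blue-capped tube stands in an empty bay of the rack that holds tubes of its own height: centre in the empty half of the row, within 20 mm of its middle line, underside less than 10 mm above the bench, upright within 10 degrees, at rest (x of tube_short in the frame of rack_short between -0.106 and -0.002 m and y of tube_short in the frame of rack_short between -0.02 and 0.02 m and z of tube_short in the frame of rack_short between -0.004 and 0.01 m and angle between each of tube_short, tube_tall's own z axis and vertical below 0.17 rad and linear speed of each of tube_short, tube_tall below 0.03 m/s and angular speed of each of tube_short, tube_tall below 0.3 rad/s and x of tube_tall in the frame of rack_tall between -0.106 and -0.002 m and y of tube_tall in the frame of rack_tall between -0.02 and 0.02 m and z of tube_tall in the frame of rack_tall between -0.004 and 0.01 m); the robot touches nothing.
It fails at once if the short tube is tipped over (more than 40 degrees) (angle between tube_short's own z axis and vertical above 0.7 rad).
It fails at once if the short tube is dropped (falls free of the fingers at more than 0.7 m/s, a drop of some 25 mm) (linear speed of tube_short above 0.7 m/s and contact force between the fingers and tube_short below 0.05 N).
It fails at once if the tall tube is tipped over (more than 40 degrees) (angle between tube_tall's own z axis and vertical above 0.7 rad).
It fails at once if the tall tube is dropped (falls free of the fingers at more than 0.7 m/s, a drop of some 25 mm) (linear speed of tube_tall above 0.7 m/s and contact force between the fingers and tube_tall below 0.05 N).
It also fails if it takes over 61 s, if anything falls off the work surface, if the arm or the gripper's body presses on something with over 40 N, if the wrist force passes 120 N, or if a joint passes its speed limit or range.

## Working session

There is one attempt and no reset: what is moved stays moved. The work goes in short steps, Python scripts to look and compute and a tool call to move; the robot and the scene stay as the last step left them, time stands still between calls to the robot, and variables do not carry over. Pictures are saved under pics/ and viewed, at most 10 in all, crops included, and the job is handed in when it is done.

Besides the shell and the picture viewer there is one more tool, called after "Request:" by a JSON object that holds its "api" and its "payload", one argument or row to a line. send_rows: Moves the arm, as the interface text tells. Its arguments: {"type":"object","properties":{"increments":{"type":"array"},"grip_force":{"type":"number"}},"required":["increments"]}

```bash
mkdir -p pics; ls; python3 - <<'E'
from plant import manip,get_image
import cv2,pickle
s=manip.observe();print(s)
a=[]
for n in("scene","side","wrist"):
    d=get_image(n);pickle.dump(d,open(n+".pkl","wb"));print(n,{k:v for k,v in d.items() if k!="image"});a.append(cv2.cvtColor(d["image"],cv2.COLOR_RGB2BGR))
    cv2.imwrite(f"pics/{n}0.png",cv2.resize(a[-1],(768,576),interpolation=cv2.INTER_CUBIC))
E
```

```text
pics
{'t': 0.0, 'qpos': array([ 1.17757842e+00,  2.77110919e-01, -2.79171265e-02,  1.26797840e+00,
       -1.18156244e-05,  1.46739368e+00]), 'dq': array([ 4.77415522e-05,  1.88673981e-04, -1.20816648e-03,  9.68959827e-04,
       -1.35414538e-04, -5.54230836e-04]), 'joint_torque': array([ 7.51128482e-04, -4.45503616e+01,  2.95206106e+01,  1.65422831e-02,
       -2.17025638e-05, -1.22178108e-06]), 'position': array([178.33478528, 598.23459404, 247.15628037]), 'ee_rot': array([ 1.44400932e-01,  9.89518645e-01, -1.07261683e-03, -2.65859539e-04]), 'contact_force': array([ 0.39259224,  0.60705993, -0.76913457]), 'wrist_torque': array([-0.06181078,  0.01451545, -0.03806433]), 'finger_force': 0.0, 'grip_width': 0.9991718480335161}
scene {'fovy': 43.47049678437976, 'cx': 255.77835467994728, 'cy': 179.40671391754555, 'world_from_camera': array([[ 8.85891086e-01,  3.26963096e-01, -3.29077677e-01,
         8.88320691e+02],
       [ 4.63487782e-01, -6.53505959e-01,  5.98422124e-01,
        -5.84487161e+02],
       [-1.93922725e-02, -6.82660308e-01, -7.30478504e-01,
         7.27508303e+02],
    
[... 271 characters left out ...]
,
       [-5.87760439e-01, -4.56162067e-01,  6.68172010e-01,
        -5.34438298e+02],
       [ 2.15546515e-02, -8.34423747e-01, -5.50701742e-01,
         5.11280665e+02],
       [ 0.00000000e+00,  0.00000000e+00,  0.00000000e+00,
         1.00000000e+00]])}
wrist {'fovy': 65.70646984690485, 'cx': 249.18571243397585, 'cy': 186.37188652522184, 'T_tool_cam': array([[ 3.37900113e-04, -9.65097776e-01, -2.61889611e-01,
         6.74940853e+01],
       [ 9.99999933e-01,  3.63105842e-04, -4.78543262e-05,
         5.21935542e-01],
       [ 1.41277751e-04, -2.61889577e-01,  9.65097834e-01,
        -1.25647768e+02],
       [ 0.00000000e+00,  0.00000000e+00,  0.00000000e+00,
         1.00000000e+00]])}
```

View pics/scene0.png

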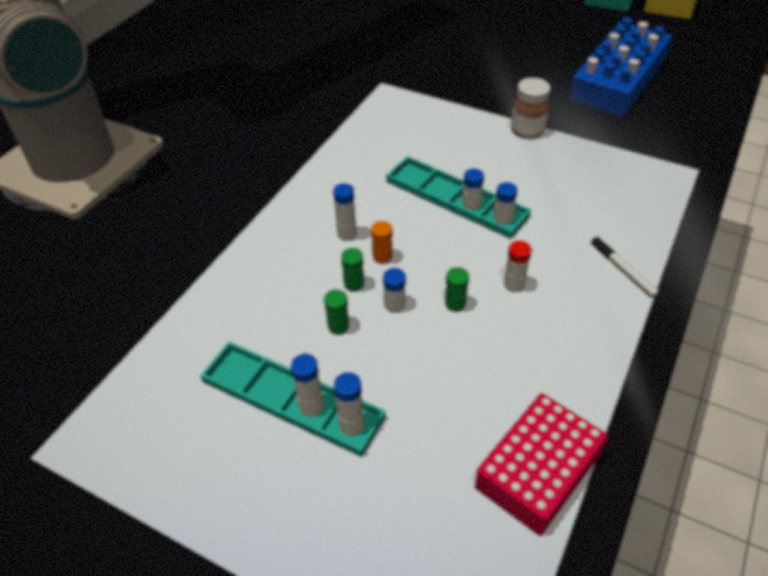

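View pics/side0.png

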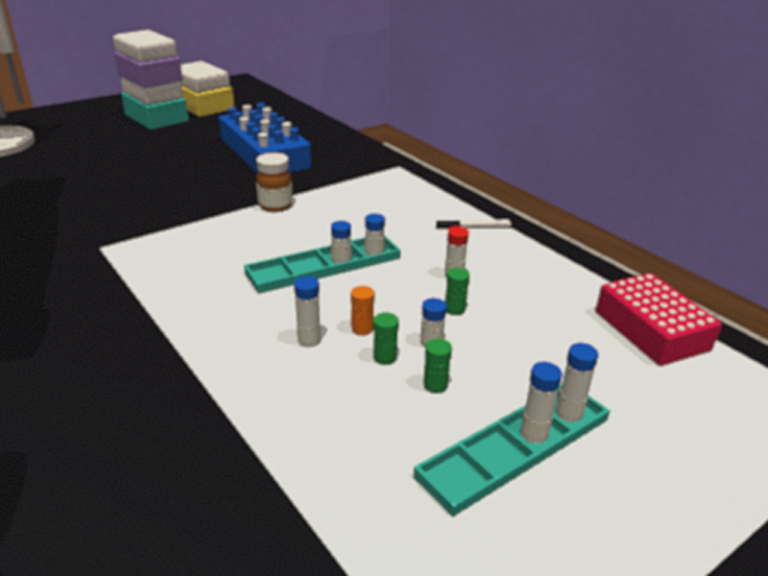

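Scene (768-px view): blue-capped candidates are the loose tall one (344,192), the loose short one (394,280), the far rack pair (473,178)/(506,190), which is short, and the near rack pair (305,367)/(347,385), which is tall. The green, orange and red tubes are decoys. Side view: loose tall (307,288), loose short (433,309), far pair (341,229)/(375,221), near pair (545,376)/(582,357).

```bash
cat > h.py <<'E'
import numpy as np,cv2,pickle
def f(d): return 192/np.tan(np.radians(d["fovy"]/2))
def ray(d,u,v):
    T=d["world_from_camera"];r=T[:3,:3]@np.array([(u-d["cx"])/f(d),(v-d["cy"])/f(d),1]);return T[:3,3],r/np.linalg.norm(r)
def plane(d,u,v,z):
    o,r=ray(d,u,v);return o+r*(z-o[2])/r[2]
def tri(a,b):
    A=[];B=[]
    for o,r in(a,b):
        P=np.eye(3)-np.outer(r,r);A.append(P);B.append(P@o)
    p=np.linalg.solve(sum(A),sum(B));return p,max(np.linalg.norm(P@(p)-q) for P,q in zip(A,B))
R={'blue':((105,140,60),(125,255,255)),'green':((50,140,30),(75,255,255)),'orange':((8,180,100),(18,255,255)),'red':((0,190,130),(6,255,255)),'teal':((78,120,60),(95,255,255))}
def blobs(im,c,amin=60,amax=3000):
    m=cv2.inRange(cv2.cvtColor(im,cv2.COLOR_RGB2HSV),*map(np.array,R[c]))
    n,l,s,ce=cv2.connectedComponentsWithStats(m)
    return [(ce[i].round(1),s[i]) for i in range(1,n) if amin<s[i][4]<amax],m
E
python3 - <<'E'
from h import *
S=pickle.load(open("scene.pkl","rb"));D=pickle.load(open("side.pkl","rb"))
for c in R:
    if c=='teal':continue
    a,_=blobs(S["image"],c);b,_=blobs(D["image"],c)
    for i in a:
        for j in b:
            p,e=tri(ray(S,*i[0]),ray(D,*j[0]))
            if e<5 and 15<p[2]<100: print(c,i[0],i[1][4],j[0],j[1][4],p.round(1),round(e,1))
# rack outline on wall-top plane z=16
for n,d in(("scene",S),("side",D)):
    a,m=blobs(d["image"],'teal',300,20000)
    cs=cv2.findContours(m,0,1)[0]
    for c in cs:
        if cv2.contourArea(c)<300: continue
        h=cv2.convexHull(c)[:,0]
        P=np.array([plane(d,*q,12)[:2] for q in h],np.float32)
        print(n,c.mean((0,1)).round(),cv2.minAreaRect(P))
E
```

```text
blue [315.3 118.5] 120 [227.  152.6] 104 [615.4 187.7  53.1] 1.4
blue [228.7 128.7] 129 [204. 191.] 195 [478.8  51.4  77.6] 1.6
blue [337.3 127.9] 125 [249.6 147.5] 99 [669.2 179.9  53.1] 1.5
blue [262.4 185.9] 163 [289.3 205.8] 176 [601.5 -36.9  49.4] 1.2
blue [202.5 244.7] 238 [363.5 250.6] 290 [ 586.4 -221.8   81.1] 1.4
blue [231.3 257.5] 249 [388.  237.5] 265 [ 640.8 -221.9   80.9] 1.5
blue [231.3 257.5] 249 [363.5 250.6] 290 [ 625.  -196.9   42. ] 4.4
green [234.8 178.7] 272 [256.7 224.7] 419 [535.5 -28.8  30.3] 1.1
green [304.1 191.8] 291 [304.2 193.1] 335 [672.4   1.1  30.1] 1.2
green [224.1 206.8] 304 [291.  242.9] 461 [ 553.1 -101.3   30.2] 1.0
orange [254.2 160.3] 265 [241.2 206.3] 376 [545.8  34.2  29.8] 0.7
red [346.3 165.9] 105 [304.9 154.5] 77 [729.2  67.8  67.7] 1.9
scene [202. 268.] ((561.372802734375, -225.18385314941406), (60.3546142578125, 221.56736755371094), 89.97660827636719)
scene [309. 133.] ((590.9862670898438, 186.4564971923828), (65.64054870605469, 221.07723999023438), 81.34677124023438)
side [344. 297.] ((557.561279296875, -222.1885528564453), (226.2896728515625, 63.49971389770508), 0.09667284786701202)
side [217. 175.] ((586.6712036132812, 187.62942504882812), (70.89301300048828, 221.85179138183594), 81.34146881103516)
side [103.  73.] ((628.72998046875, 961.9487915039062), (259.764404296875, 131.69627380371094), 74.22664642333984)
```

Request:
{"api": "send_rows", "payload": {
  "increments": [
    [[0,0.022,-0.04,0,0,0,3.3],[0,0.044,-0.08,0,0,0,6.6],[0,0.066,-0.12,0,0,0,10],[0,0.088,-0.16,0,0,0,13.3],[0,0.11,-0.2,0,0,0,16.6]]
  ],
  "grip_force": 30
}}

```text
t: 0.65
position: [288.9, 397.2, 248.0]
ee_rot: [-0.001, 1.0, -0.0, -0.0]
contact_force: [1.0, 0.8, -0.1]
grip_width: 0.999
finger_force: 0.0
```

Request:
{"api": "send_rows", "payload": {
  "increments": [
    [[0,0.022,-0.04,0,0,0,0],[0,0.044,-0.08,0,0,0,0],[0,0.066,-0.12,0,0,0,0],[0,0.088,-0.16,0,0,0,0],[0,0.11,-0.2,0,0,0,0]]
  ]
}}

```text
t: 1.15
position: [398.9, 197.2, 248.2]
ee_rot: [-0.0, 1.0, 0.0, 0.0]
contact_force: [0.6, 1.0, -0.1]
grip_width: 1.001
finger_force: 0.0
```

Request:
{"api": "send_rows", "payload": {
  "increments": [
    [[0,0.02,-0.037,0,0,0,0],[0,0.04,-0.074,0,0,0,0],[0,0.06,-0.111,0,0,0,0],[0,0.08,-0.148,0,0,0,0],[0,0.08,-0.148,0,0,0,0]]
  ]
}}

```text
t: 1.65
position: [480.9, 47.2, 248.3]
ee_rot: [0.003, 1.0, -0.001, 0.001]
contact_force: [-0.2, 0.2, 0.1]
grip_width: 1.001
finger_force: 0.0
```

```bash
cat >> h.py <<'E'
from scipy.spatial.transform import Rotation
def wrist(tag):
    from plant import manip,get_image
    s=manip.observe();d=get_image("wrist")
    T=np.eye(4);T[:3,:3]=Rotation.from_quat(s["ee_rot"]).as_matrix();T[:3,3]=s["position"]
    d["W"]=T@d["T_tool_cam"];d["s"]=s
    cv2.imwrite(f"pics/{tag}.png",cv2.cvtColor(cv2.resize(d["image"],(768,576),interpolation=cv2.INTER_CUBIC),cv2.COLOR_RGB2BGR))
    return d
def wplane(d,u,v,z):
    x,y=u-d["cx"],v-d["cy"];r=np.hypot(x,y);t=r/f(d)
    q=d["W"][:3,:3]@np.array([x/r*np.sin(t),y/r*np.sin(t),np.cos(t)]);o=d["W"][:3,3];return o+q*(z-o[2])/q[2]
E
python3 - <<'E'
from h import *
d=wrist("w1");print(d["s"]["position"],d["s"]["ee_rot"].round(4))
for c,z in(("blue",78),("orange",29),("green",29)):
    for b in blobs(d["image"],c,100,30000)[0]: print(c,b[0],b[1],wplane(d,*b[0],z).round(1))
E
```

```text
[480.88282903  47.18887512 248.25774472] [ 3.e-03  1.e+00 -7.e-04  8.e-04]
blue [252. 172.] [238 158  29  29 662] [479.   50.7  78. ]
blue [ 45.5 256.2] [ 38 246  16  21 231] [ 591.8 -231.6   78. ]
blue [181.9 263.9] [171 254  23  21 355] [587.  -30.9  78. ]
blue [502.8 293.2] [490 268  22  45 402] [686.8 482.6  78. ]
orange [236.9 224.1] [225 213  25  23 440] [556.5  31.9  29. ]
green [186.6 209.6] [172 192  30  36 729] [537.2 -30.9  29. ]
green [134.2 221.4] [118 204  33  35 718] [ 554.6 -104.2   29. ]
green [216.5 295.5] [205 280  22  30 511] [6.672e+02 4.000e-01 2.900e+01]
```

View pics/w1.png

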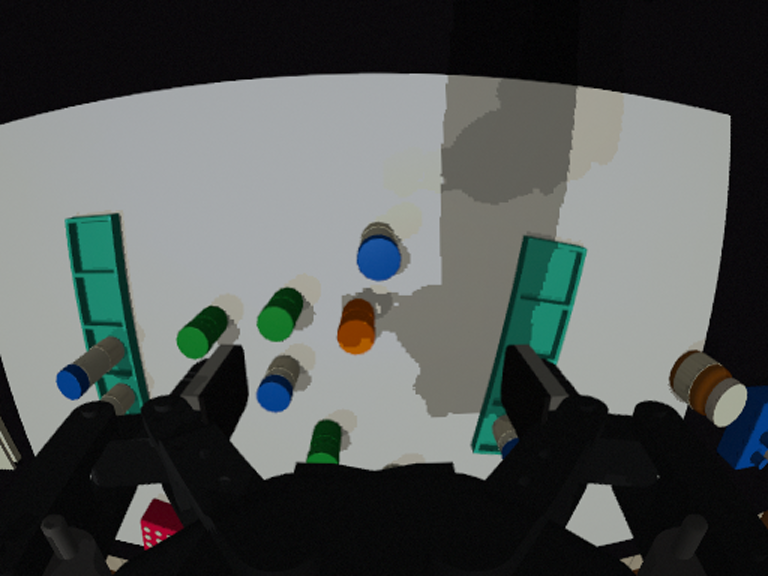

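The wrist view shows the tall loose tube at (378,257), measured (479,51), agreeing with the two-view estimate. The neighbouring orange at (356,326) is well clear.

Request:
{"api": "send_rows", "payload": {
  "increments": [
    [[0,0,0,-0.035,0,0,0],[0,0,0,-0.07,0,0,0],[0,0,0,-0.105,0,0,0],[0,0,0,-0.138,0,0,0],[0,0,0,-0.138,0,0,0]]
  ]
}}

```text
t: 2.2
position: [473.1, 52.1, 105.9]
ee_rot: [-0.001, 1.0, 0.0, -0.006]
contact_force: [-1.1, 0.8, -0.6]
grip_width: 1.001
finger_force: 0.0
```

Request:
{"api": "send_rows", "payload": {
  "increments": [
    [[0,0,0,0,0,0,0],[0,0,0,0,0,0,0],[0,0,0,0,0,0,0]]
  ]
}}

```text
t: 2.5
position: [480.4, 51.1, 112.5]
ee_rot: [-0.0, 1.0, -0.0, 0.002]
contact_force: [0.0, -0.1, 0.0]
grip_width: 0.999
finger_force: 0.0
```

Request:
{"api": "send_rows", "payload": {
  "increments": [
    [[0,0,0,-0.012,0,0,0],[0,0,0,-0.025,0,0,0],[0,0,0,-0.04,0,0,0],[0,0,0,-0.05,0,0,0],[0,0,0,-0.05,0,0,0]]
  ]
}}

```text
t: 3.0
position: [476.5, 50.9, 58.1]
ee_rot: [0.0, 1.0, 0.0, -0.002]
contact_force: [-0.5, 0.4, 0.4]
grip_width: 0.997
finger_force: 0.0
```

Request:
{"api": "send_rows", "payload": {
  "increments": [
    [[60,0,0,0,0,0,0],[110,0,0,0,0,0,0],[140,0,0,0,0,0,0],[200,0,0,0,0,0,0],[255,0,0,0,0,0,0]]
  ]
}}

```text
t: 3.5
position: [479.2, 50.9, 60.9]
ee_rot: [0.0, 1.0, -0.0, 0.001]
contact_force: [-0.8, -0.3, 2.0]
grip_width: 0.34
finger_force: 31.6
```

Request:
{"api": "send_rows", "payload": {
  "increments": [
    [[255,0,0,0,0,0,0],[255,0,0,0,0,0,0],[255,0,0,0,0,0,0]]
  ]
}}

```text
t: 3.8
position: [479.2, 50.9, 60.8]
ee_rot: [0.0, 1.0, -0.0, 0.001]
contact_force: [-0.7, -0.3, 4.8]
grip_width: 0.345
finger_force: 31.8
```

Request:
{"api": "send_rows", "payload": {
  "increments": [
    [[255,0,0,0.015,0,0,0],[255,0,0,0.035,0,0,0],[255,0,0,0.06,0,0,0],[255,0,0,0.08,0,0,0],[255,0,0,0.09,0,0,0]]
  ]
}}

```text
t: 4.3
position: [479.2, 50.9, 151.6]
ee_rot: [0.0, 1.0, -0.0, 0.001]
contact_force: [0.8, -0.0, -0.3]
grip_width: 0.342
finger_force: 31.5
```

Request:
{"api": "send_rows", "payload": {
  "increments": [
    [[255,0,-0.02,0,0,0,0],[255,0,-0.05,0,0,0,0],[255,0,-0.08,0,0,0,0],[255,0,-0.11,0,0,0,0],[255,0,-0.14,0,0,0,0]]
  ]
}}

```text
t: 4.8
position: [477.7, -89.9, 149.3]
ee_rot: [-0.0, 1.0, 0.0, -0.001]
contact_force: [-0.7, 0.1, -0.4]
grip_width: 0.346
finger_force: 31.5
```

Request:
{"api": "send_rows", "payload": {
  "increments": [
    [[255,0,-0.03,0,0,0,0],[255,0,-0.06,0,0,0,0],[255,0,-0.09,0,0,0,0],[255,0,-0.115,0,0,0,0],[255,0,-0.133,0,0,0,0]]
  ]
}}

```text
t: 5.3
position: [478.0, -223.3, 149.4]
ee_rot: [0.001, 1.0, 0.0, -0.001]
contact_force: [0.2, -0.1, -0.3]
grip_width: 0.343
finger_force: 31.5
```

Request:
{"api": "send_rows", "payload": {
  "increments": [
    [[255,0,0,0,0,0,0],[255,0,0,0,0,0,0],[255,0,0,0,0,0,0],[255,0,0,0,0,0,0]]
  ]
}}

```text
t: 5.7
position: [478.4, -220.9, 150.1]
ee_rot: [-0.001, 1.0, 0.0, -0.0]
contact_force: [0.0, 0.2, -0.6]
grip_width: 0.341
finger_force: 31.5
```

```bash
python3 - <<'E'
from h import *
d=wrist("w2");pickle.dump(d,open("w2.pkl","wb"));print(d["s"]["position"],d["s"]["ee_rot"].round(4))
from plant import get_image
D=get_image("side");S=get_image("scene")
pickle.dump((S,D),open("s2.pkl","wb"))
A=blobs(S["image"],"blue")[0];B=blobs(D["image"],"blue")[0]
for i in A:
  for j in B:
    p,e=tri(ray(S,*i[0]),ray(D,*j[0]))
    if e<4 and 15<p[2]<250: print(i[0],j[0],p.round(1),round(e,1))
E
```

```text
[ 478.41950117 -220.94079839  150.13587313] [-6.e-04  1.e+00  3.e-04 -2.e-04]
[315.2 118.5] [227.  152.6] [615.3 187.5  53.2] 1.4
[337.3 127.8] [249.6 147.5] [669.1 180.   53.2] 1.4
[142.9 186.5] [309.  228.8] [ 478.5 -213.1  162. ] 2.0
[202.4 244.6] [388.  237.5] [ 602.9 -243.6  115.1] 1.1
[202.4 244.6] [363.5 250.6] [ 586.3 -221.9   81.3] 1.4
[231.2 257.2] [388.  237.5] [ 640.5 -221.9   81.2] 1.3
```

View pics/w2.png

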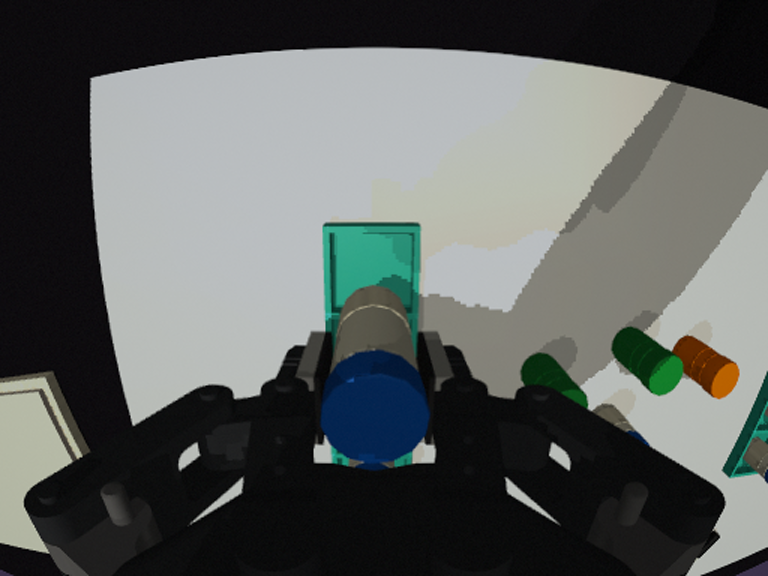

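The tube is held upright (cap at (374,410)) over the tall rack. The rack end's outer corners are at (323,225) and (420,224), and its end bay is empty.

```bash
python3 - <<'E'
from h import *
d=pickle.load(open("w2.pkl","rb"))
for u,v in((323,225),(420,224),(324,300),(420,290)): print(wplane(d,u/1.5,v/1.5,16).round(1))
E
```

```text
[ 448.3 -250.    16. ]
[ 447.6 -192.8   16. ]
[ 494.6 -250.5   16. ]
[ 488.1 -191.8   16. ]
```

Request:
{"api": "send_rows", "payload": {
  "increments": [
    [[255,0,0,-0.015,0,0,0],[255,0,0,-0.035,0,0,0],[255,0,0,-0.055,0,0,0],[255,0,0,-0.07,0,0,0],[255,0,0,-0.078,0,0,0]]
  ]
}}

```text
t: 6.35
position: [477.8, -221.2, 71.0]
ee_rot: [-0.0, 1.0, 0.001, -0.001]
contact_force: [-0.1, -0.5, -0.7]
grip_width: 0.338
finger_force: 31.5
```

Request:
{"api": "send_rows", "payload": {
  "increments": [
    [[255,0,0,-0.001,0,0,0],[255,0,0,-0.002,0,0,0],[255,0,0,-0.004,0,0,0],[255,0,0,-0.005,0,0,0],[255,0,0,-0.006,0,0,0]]
  ]
}}

```text
t: 6.85
position: [479.0, -222.3, 66.8]
ee_rot: [0.0, 1.0, -0.0, 0.0]
contact_force: [-0.5, 0.5, 0.4]
grip_width: 0.342
finger_force: 31.5
```

Request:
{"api": "send_rows", "payload": {
  "increments": [
    [[255,0,0,-0.001,0,0,0],[255,0,0,-0.0015,0,0,0],[255,0,0,-0.0015,0,0,0]]
  ]
}}

```text
t: 7.15
position: [478.6, -222.1, 64.9]
ee_rot: [0.0, 1.0, -0.0, 0.0]
contact_force: [-0.2, 0.7, 0.8]
grip_width: 0.343
finger_force: 31.6
```

Request:
{"api": "send_rows", "payload": {
  "increments": [
    [[255,0,0,-0.001,0,0,0],[255,0,0,-0.0015,0,0,0],[255,0,0,-0.0015,0,0,0]]
  ]
}}

```text
t: 7.45
position: [478.9, -222.2, 64.8]
ee_rot: [0.0, 1.0, -0.0, 0.0]
contact_force: [-3.6, 1.6, 9.7]
grip_width: 0.345
finger_force: 32.5
```

Seated (9.7 N up). I'll release it and rise.

Request:
{"api": "send_rows", "payload": {
  "increments": [
    [[150,0,0,0,0,0,0],[120,0,0,0,0,0,0],[60,0,0,0,0,0,0],[0,0,0,0,0,0,0],[0,0,0,0,0,0,0]]
  ]
}}

```text
t: 7.95
position: [478.5, -222.0, 63.1]
ee_rot: [0.0, 1.0, 0.0, -0.0]
contact_force: [0.2, 0.5, -0.2]
grip_width: 0.992
finger_force: 0.0
```

Request:
{"api": "send_rows", "payload": {
  "increments": [
    [[0,0,0,0.02,0,0,0],[0,0,0,0.05,0,0,0],[0,0,0,0.09,0,0,0],[0,0,0,0.12,0,0,0],[0,0,0,0.137,0,0,0]]
  ]
}}

```text
t: 8.45
position: [479.9, -222.9, 203.4]
ee_rot: [0.0, 1.0, -0.001, 0.002]
contact_force: [-0.0, 0.3, 0.0]
grip_width: 1.0
finger_force: 0.0
```

Request:
{"api": "send_rows", "payload": {
  "increments": [
    [[0,0.025,0.037,0,0,0,0],[0,0.05,0.074,0,0,0,0],[0,0.075,0.111,0,0,0,0],[0,0.1,0.148,0,0,0,0],[0,0.123,0.185,0,0,0,0]]
  ]
}}

```text
t: 8.95
position: [602.5, -35.5, 200.2]
ee_rot: [0.0, 1.0, -0.0, 0.0]
contact_force: [1.0, -0.5, -0.1]
grip_width: 1.0
finger_force: 0.0
```

Request:
{"api": "send_rows", "payload": {
  "increments": [
    [[0,0,0,0,0,0,0],[0,0,0,0,0,0,0],[0,0,0,0,0,0,0],[0,0,0,0,0,0,0]]
  ]
}}

```text
t: 9.35
position: [600.9, -38.2, 200.2]
ee_rot: [0.001, 1.0, -0.0, -0.0]
contact_force: [0.9, -0.7, 0.9]
grip_width: 0.996
finger_force: 0.0
```

```bash
python3 - <<'E'
from h import *
d=wrist("w3");print(d["s"]["position"],d["s"]["ee_rot"].round(4))
for c,z in(("blue",54),("green",29)):
    for b in blobs(d["image"],c,100,30000)[0]: print(c,b[0],b[1],wplane(d,*b[0],z).round(1))
from plant import get_image
D=get_image("side");S=get_image("scene")
A=blobs(S["image"],"blue")[0];B=blobs(D["image"],"blue")[0]
for i in A:
  for j in B:
    p,e=tri(ray(S,*i[0]),ray(D,*j[0]))
    if e<4 and 15<p[2]<250: print(i[0],j[0],p.round(1),round(e,1))
E
```

```text
[600.90654946 -38.16030484 200.18230129] [ 9.e-04  1.e+00 -1.e-04 -3.e-04]
blue [49.3 61.2] [ 38  47  24  30 542] [ 469.7 -248.8   54. ]
blue [ 56.2 174.1] [ 45 159  23  30 529] [ 593.1 -248.4   54. ]
blue [249.4 178.8] [235 162  30  33 767] [599.9 -37.1  54. ]
blue [450.3 192.6] [439 179  22  28 426] [614.9 190.3  54. ]
blue [ 65.1 226.4] [ 54 210  23  31 474] [ 654.5 -248.5   54. ]
blue [436.4 236.7] [426 223  22  27 413] [668.7 182.   54. ]
green [257.8 109.1] [242  94  33  31 792] [535.  -28.7  29. ]
green [182.4 128.5] [165 114  37  32 918] [ 553.3 -104.8   29. ]
green [283.8 238.8] [270 217  30  44 988] [674.    0.8  29. ]
[315.3 118.5] [227.  152.6] [615.4 187.7  53.1] 1.4
[337.3 127.8] [249.6 147.5] [669.1 180.   53.2] 1.4
[262.4 186. ] [289.2 205.4] [601.5 -36.8  49.8] 1.6
[148.9 221.3] [363.5 250.5] [ 522.  -263.7  146.5] 3.3
[148.9 221.3] [308.3 280.3] [ 478.5 -221.9   81. ] 1.4
[202.6 244.8] [388.  237.5] [ 603.2 -243.5  114.8] 1.0
[202.6 244.8] [363.5 250.5] [ 586.6 -221.7   81. ] 1.5
[231.3 257.6] [388.  237.5] [ 640.8 -221.9   80.8] 1.6
```

View pics/w3.png

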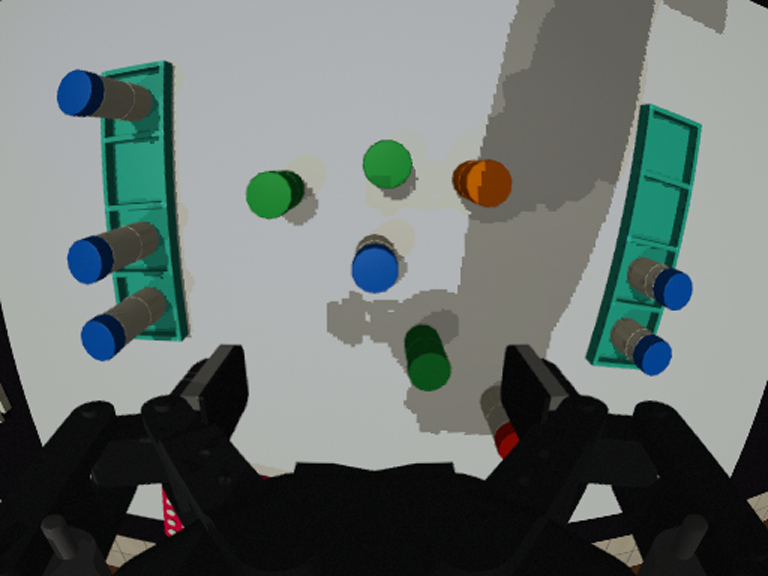

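The view shows the tall tube in the end bay of its rack (cap (80,93)). The short loose tube is straight below at (375,268), clear of the greens at (387,163) and (427,358).

Request:
{"api": "send_rows", "payload": {
  "increments": [
    [[0,0,0,-0.025,0,0,0],[0,0,0,-0.055,0,0,0],[0,0,0,-0.08,0,0,0],[0,0,0,-0.1,0,0,0],[0,0,0,-0.11,0,0,0]]
  ]
}}

```text
t: 10.0
position: [599.9, -37.4, 88.2]
ee_rot: [0.001, 1.0, 0.0, -0.002]
contact_force: [-1.1, 0.2, -0.0]
grip_width: 0.999
finger_force: 0.0
```

Request:
{"api": "send_rows", "payload": {
  "increments": [
    [[0,0,0,-0.012,0,0,0],[0,0,0,-0.024,0,0,0],[0,0,0,-0.036,0,0,0],[0,0,0,-0.045,0,0,0],[0,0,0,-0.048,0,0,0]]
  ]
}}

```text
t: 10.5
position: [600.9, -36.9, 41.1]
ee_rot: [0.0, 1.0, 0.0, -0.001]
contact_force: [-0.3, -0.1, 0.2]
grip_width: 1.002
finger_force: 0.0
```

Request:
{"api": "send_rows", "payload": {
  "increments": [
    [[0,0,0,0,0,0,0],[60,0,0,0,0,0,0],[110,0,0,0,0,0,0],[140,0,0,0,0,0,0],[200,0,0,0,0,0,0]]
  ]
}}

```text
t: 11.0
position: [602.0, -37.1, 42.8]
ee_rot: [0.0, 1.0, -0.0, 0.0]
contact_force: [-1.3, -0.4, 5.5]
grip_width: 0.345
finger_force: 30.0
```

Request:
{"api": "send_rows", "payload": {
  "increments": [
    [[255,0,0,0,0,0,0],[255,0,0,0,0,0,0],[255,0,0,0,0,0,0]]
  ]
}}

```text
t: 11.3
position: [602.0, -37.1, 42.8]
ee_rot: [0.0, 1.0, -0.0, 0.0]
contact_force: [-1.0, 0.1, 3.6]
grip_width: 0.344
finger_force: 29.7
```

Request:
{"api": "send_rows", "payload": {
  "increments": [
    [[255,0,0,0.015,0,0,0],[255,0,0,0.04,0,0,0],[255,0,0,0.07,0,0,0],[255,0,0,0.095,0,0,0],[255,0,0,0.11,0,0,0]]
  ]
}}

```text
t: 11.8
position: [602.8, -37.2, 155.4]
ee_rot: [0.0, 1.0, -0.0, 0.002]
contact_force: [0.2, 0.1, -0.3]
grip_width: 0.346
finger_force: 29.7
```

Request:
{"api": "send_rows", "payload": {
  "increments": [
    [[255,-0.008,0.02,0,0,0,-1],[255,-0.018,0.046,0,0,0,-2.5],[255,-0.028,0.072,0,0,0,-4],[255,-0.038,0.098,0,0,0,-6],[255,-0.048,0.124,0,0,0,-8.3]]
  ]
}}

```text
t: 12.3
position: [552.6, 87.8, 152.2]
ee_rot: [0.073, 0.997, -0.0, -0.0]
contact_force: [0.6, 0.4, -0.0]
grip_width: 0.341
finger_force: 29.7
```

Request:
{"api": "send_rows", "payload": {
  "increments": [
    [[255,-0.01,0.026,0,0,0,0],[255,-0.02,0.052,0,0,0,0],[255,-0.03,0.078,0,0,0,0],[255,-0.04,0.102,0,0,0,0],[255,-0.045,0.115,0,0,0,0]]
  ]
}}

```text
t: 12.8
position: [507.2, 203.3, 152.1]
ee_rot: [0.072, 0.997, -0.0, -0.001]
contact_force: [-0.6, 0.3, -1.3]
grip_width: 0.34
finger_force: 29.7
```

Request:
{"api": "send_rows", "payload": {
  "increments": [
    [[255,0,0,0,0,0,0],[255,0,0,0,0,0,0],[255,0,0,0,0,0,0],[255,0,0,0,0,0,0]]
  ]
}}

```text
t: 13.2
position: [509.1, 201.0, 152.3]
ee_rot: [0.073, 0.997, -0.0, 0.0]
contact_force: [0.4, 0.1, -0.6]
grip_width: 0.338
finger_force: 29.7
```

```bash
python3 - <<'E'
from h import *
d=wrist("w4");pickle.dump(d,open("w4.pkl","wb"));print(d["s"]["position"],d["s"]["ee_rot"].round(4))
E
```

```text
[509.10965529 201.0158295  152.29525543] [ 7.310e-02  9.973e-01 -1.000e-04  1.000e-04]
```

View pics/w4.png

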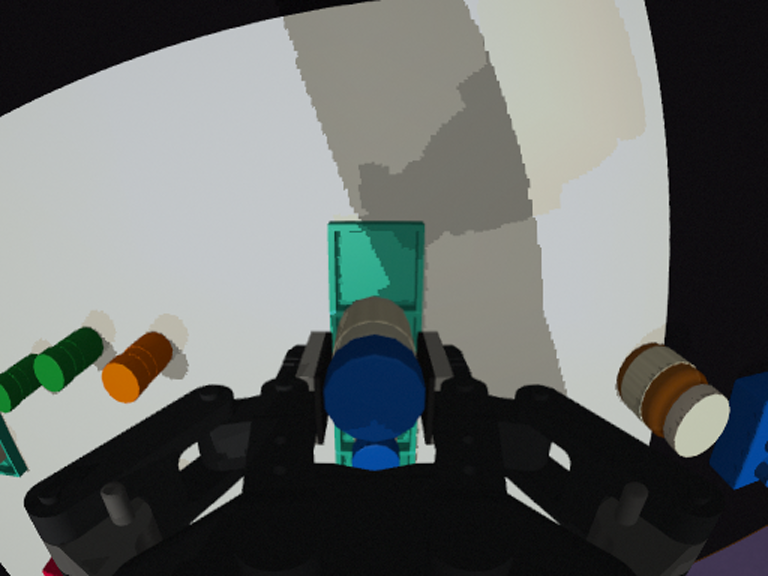

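The short tube is held upright over the short rack. The rack end's corners are at (329,223) and (424,222), and the end bay is empty.

```bash
python3 - <<'E'
from h import *
d=pickle.load(open("w4.pkl","rb"))
P=[wplane(d,u/1.5,v/1.5,16)[:2] for u,v in((329,223),(424,222))]
m=(P[0]+P[1])/2;a=np.radians(-8.3);print(P,np.linalg.norm(P[0]-P[1]),"bay",m+29*np.array([np.cos(a),np.sin(a)]))
E
```

```text
[array([474.5882904 , 179.91020013]), array([482.1697626 , 235.78171667])] 56.383553279217004 bay [507.07527439 203.65962857]
```

Request:
{"api": "send_rows", "payload": {
  "increments": [
    [[255,-0.001,0.002,-0.02,0,0,0],[255,-0.001,0.002,-0.045,0,0,0],[255,-0.001,0.002,-0.07,0,0,0],[255,-0.001,0.002,-0.088,0,0,0],[255,-0.001,0.002,-0.097,0,0,0]]
  ]
}}

```text
t: 13.75
position: [506.5, 203.0, 53.5]
ee_rot: [0.073, 0.997, -0.001, -0.001]
contact_force: [0.1, 0.3, -0.2]
grip_width: 0.344
finger_force: 29.7
```

Request:
{"api": "send_rows", "payload": {
  "increments": [
    [[255,0,0,-0.001,0,0,0],[255,0,0,-0.002,0,0,0],[255,0,0,-0.004,0,0,0],[255,0,0,-0.005,0,0,0],[255,0,0,-0.006,0,0,0]]
  ]
}}

```text
t: 14.25
position: [508.2, 204.1, 49.9]
ee_rot: [0.072, 0.997, 0.0, 0.001]
contact_force: [0.8, -0.0, -0.4]
grip_width: 0.339
finger_force: 29.7
```

Request:
{"api": "send_rows", "payload": {
  "increments": [
    [[255,0,0,-0.001,0,0,0],[255,0,0,-0.002,0,0,0],[255,0,0,-0.002,0,0,0]]
  ]
}}

```text
t: 14.55
position: [507.5, 203.9, 47.2]
ee_rot: [0.072, 0.997, -0.0, -0.0]
contact_force: [-0.4, 0.4, 0.2]
grip_width: 0.341
finger_force: 29.7
```

Request:
{"api": "send_rows", "payload": {
  "increments": [
    [[255,0,0,-0.0005,0,0,0],[255,0,0,-0.0013,0,0,0],[255,0,0,-0.0013,0,0,0]]
  ]
}}

```text
t: 14.85
position: [507.7, 204.0, 46.8]
ee_rot: [0.072, 0.997, -0.0, 0.0]
contact_force: [-1.6, -0.6, 4.9]
grip_width: 0.34
finger_force: 30.4
```

Seated; I'll release it, rise and check.

Request:
{"api": "send_rows", "payload": {
  "increments": [
    [[150,0,0,0,0,0,0],[120,0,0,0,0,0,0],[60,0,0,0,0,0,0],[0,0,0,0,0,0,0],[0,0,0,0,0,0,0]]
  ]
}}

```text
t: 15.35
position: [507.5, 203.9, 45.9]
ee_rot: [0.072, 0.997, -0.0, -0.0]
contact_force: [-0.2, -0.4, -0.1]
grip_width: 0.991
finger_force: 0.0
```

Request:
{"api": "send_rows", "payload": {
  "increments": [
    [[0,0,0,0.02,0,0,0],[0,0,0,0.05,0,0,0],[0,0,0,0.09,0,0,0],[0,0,0,0.12,0,0,0],[0,0,0,0.15,0,0,0]]
  ]
}}

```text
t: 15.85
position: [507.6, 204.0, 197.5]
ee_rot: [0.072, 0.997, 0.0, 0.0]
contact_force: [0.1, 0.2, 0.2]
grip_width: 0.999
finger_force: 0.0
```

Request:
{"api": "send_rows", "payload": {
  "increments": [
    [[0,0,0,0,0,0,0],[0,0,0,0,0,0,0],[0,0,0,0,0,0,0],[0,0,0,0,0,0,0]]
  ]
}}

```text
t: 16.25
position: [506.4, 203.6, 194.3]
ee_rot: [0.072, 0.997, -0.001, -0.002]
contact_force: [0.8, -0.8, 0.2]
grip_width: 1.0
finger_force: 0.0
```

```bash
python3 - <<'E'
from h import *
from plant import get_image
D=get_image("side");S=get_image("scene")
A=blobs(S["image"],"blue")[0];B=blobs(D["image"],"blue")[0]
for i in A:
  for j in B:
    p,e=tri(ray(S,*i[0]),ray(D,*j[0]))
    if e<3 and 15<p[2]<250: print(i[0],j[0],p.round(1),round(e,1))
cv2.imwrite("pics/side1.png",cv2.cvtColor(cv2.resize(D["image"],(768,576)),cv2.COLOR_RGB2BGR))
E
```

```text
[273.8  99.9] [177.5 163.1] [506.5 205.3  53.7] 1.0
[315.4 118.3] [226.8 152.6] [615.4 188.5  52.9] 1.2
[337.3 127.6] [249.6 147.5] [669.  180.1  53.4] 1.2
[148.9 221.4] [308.3 280.3] [ 478.5 -221.9   80.9] 1.5
[202.6 244.8] [388.  237.4] [ 603.2 -243.5  114.9] 1.0
[202.6 244.8] [363.5 250.5] [ 586.6 -221.7   81. ] 1.5
[231.3 257.6] [388.  237.4] [ 640.8 -221.9   81. ] 1.7
```

View pics/side1.png

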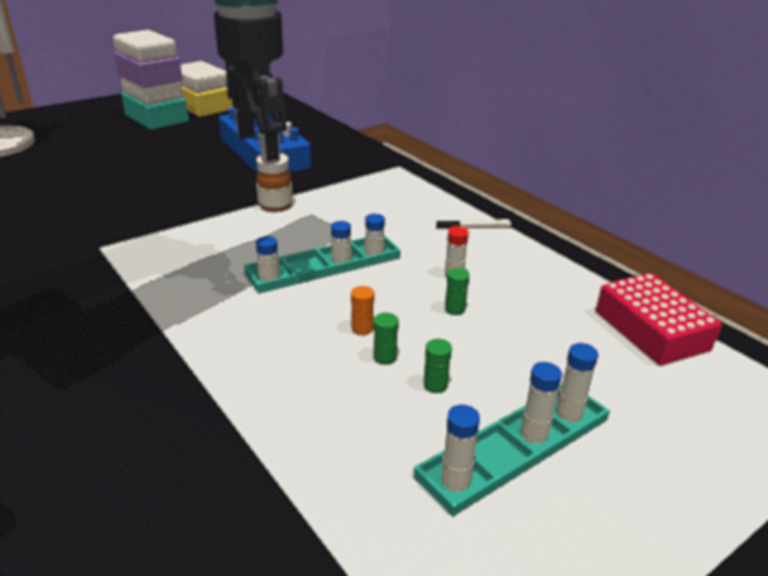

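Both tubes stand upright in the end bays: short at (267,258) in the short rack, tall at (461,445) in the tall rack. Cap heights match their rack neighbours, and the gripper is clear.

```bash
python3 -c "
from plant import manip
print(manip.sign_off())"
```

```text
the job is handed in; nothing more can be done
None
```

Both blue-capped tubes stand upright and released in the empty end bays of their own-height racks; the job was handed in after about 16 s of robot time, and no verdict came back.

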